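Unstack the casting flasks onto their rest pads

ROBOT

A 7-joint arm with a two-finger parallel gripper is mounted at the origin on the work surface. World frame = base frame: x ahead of the robot, y to its left, z up, the work surface at z = 0. Lengths are in m, angles in degrees, forces in N, time in s.
With the tool pointing down it reaches from about 0.425 to 0.875 m from the base axis. Payload 9.9 kg.
Tool frame: the origin (TCP) lies between the finger pads; the fingertips stand 25 mm ahead of it and the grasp point (between the pads) lies 6 mm ahead of it; z points along the fingers, y is the line along which they close (so a half turn about z gives the same grasp; the last joint's range is limited). The gripper opens to 85 mm and grips with 20 to 120 N. Pads are 22 mm wide; open, the fingers measure 114 mm over their backs; the gripper's body (76 mm by 85 mm) begins 54 mm behind the grasp point. The pads swing forward as they close: fully open they stand 13 mm farther back than shut.
Start: joints at [-69.316, 32.985, 1.427, 82.34, -0.859, 64.687, -3.237], TCP at [0.29, 0.609, 0.256] pointing down, gripper open.
Joint ranges: [-157.87, 157.87], [-19.46, 123.44], [-87.15, 90], [11.01, 140.99], [-62.26, 242.26], [9.8, 113.94], [-161.44, 161.44]. Speed limits (degrees/s): [127.2, 127.2, 172.46, 172.46, 180, 180, 180].

INTERFACE

Orientations are given as [roll, pitch, yaw] about the fixed x, y, z axes, in that order (R = Rz(yaw) Ry(pitch) Rx(roll)).
In Python, from station import manip gives the robot as it stands. Calls block until the motion is done:
- manip.reach(position, orientation): joint-space move of the TCP to a pose.
- manip.move_linear(position, rot=None, vel=0.15): straight line of the TCP; rot=None keeps the orientation; vel is the mean speed in m/s.
- manip.move_j(angles): joint-space move.
- manip.set_gripper(opening): finger opening in m; the grip force is fixed at half the most; returns when the fingers have stopped.
- manip.wait(seconds).
- manip.ik(position, orientation): joint angles nearest the present ones, or None.
- manip.grab_frame(name): name is "side" or "top" or "wrist"; returns the picture (420x560x3 uint8, blue, green, red); there is no depth.
- manip.get_calibration(name): a dict with "K" (3x3 intrinsics, pixels), "rvec" (rotation vector, rad) and "tvec" (3), from world to camera coordinates, as OpenCV has them. Camera axes: x right, y down, z forward; pixel columns grow to the right and rows downward; lengths in m; the calibration is good to about 2 mm. A picture is of the moment at which its call begins: read the wrist's pose just before it. get_calibration takes no time and is no camera call; for the wrist camera it gives the pose at the moment of the call.
A pose or a line that the arm cannot do raises manip.Unreachable and nothing moves.
- manip.close_job(): hands the job in; it is judged then, once.
Readings, each from a call of its own:
- manip.get_clock(): time.
- manip.get_qpos(): joint angles.
- manip.get_qvel(): joint speeds.
- manip.get_joint_efforts(): joint torques, N m.
- manip.get_eef_pos(): TCP position.
- manip.get_tcp_rot(): TCP orientation.
- manip.get_wrist_force(): force on the tool from outside, world axes, zero at the start.
- manip.get_moment(): the same for the moment, N m.
- manip.get_grip_width(): finger opening in m.
- manip.get_finger_force(): force on a finger pad.
Only numpy, scipy, OpenCV 4.12 (cv2) and the standard library are available. Lean on these libraries where they do the work, as an engineer would, in place of code of your own. Each camera call takes 0.05 s, during which the arm holds its last target. There are 200 camera calls.

TASK

Three plaster-filled steel casting flasks are piled up and a fourth stands by itself; take the pile apart and stand every flask upright on the green pad of its rank, the largest flask on the largest pad and so on down to the smallest on the smallest, each centred so that it stands wholly on its pad. Set them down gently, for the plaster cracks if a flask is dropped or toppled, and leave the cup and the bottle where they are.

Things in the scene. Friction and masses are not known exactly. Their poses are not given: they have to be found in the camera images.
- flask_xl_mid (a point): centre (half-way up, on the axis) of the largest flask: a plain upright steel cylinder 66 mm in diameter, 50 mm high, filled flush with white set plaster, a dot-like hole in the middle of its top; z is its axis, up. about 0.4 kg, loose
- flask_l_mid (a point): centre (half-way up, on the axis) of the second largest flask: a plain upright steel cylinder 52 mm in diameter, 50 mm high, filled flush with white set plaster, a dot-like hole in the middle of its top; z is its axis, up. about 0.28 kg, loose
- flask_m_mid (a point): centre (half-way up, on the axis) of the second smallest flask: a plain upright steel cylinder 40 mm in diameter, 45 mm high, filled flush with white set plaster, a dot-like hole in the middle of its top; z is its axis, up. about 0.15 kg, loose
- flask_s_mid (a point): centre (half-way up, on the axis) of the smallest flask: a plain upright steel cylinder 28 mm in diameter, 40 mm high, filled flush with white set plaster, a dot-like hole in the middle of its top; z is its axis, up. about 0.07 kg, loose
- pad_xl: the largest pad, for the largest flask: a flat round green rubber disc 88 mm in diameter, 6 mm thick, fixed to the table; origin at the centre of its underside (table height), z up
- pad_l: the second largest pad, for the second largest flask: a flat round green rubber disc 74 mm in diameter, 6 mm thick, fixed to the table; origin at the centre of its underside (table height), z up
- pad_m: the second smallest pad, for the second smallest flask: a flat round green rubber disc 62 mm in diameter, 6 mm thick, fixed to the table; origin at the centre of its underside (table height), z up
- pad_s: the smallest pad, for the smallest flask: a flat round green rubber disc 50 mm in diameter, 6 mm thick, fixed to the table; origin at the centre of its underside (table height), z up
- cup: bystander: an open brown cardboard cup, 76 mm across the rim, 100 mm high, loose; origin at the centre of its underside
- bottle: bystander: a clear glass bottle with a white cap, 54 mm across, 120 mm high, loose; origin at the centre of its underside
Not all that is in view belongs to the job. What is shaped like the pad_xl but blue is not meant.

How it is judged (in metres and radians):
At the end, for the whole second after the job is handed in: Every flask stands upright (within 0.1 rad) and at rest on the pad of its size rank, its axis within 12 mm of the pad's centre and its height within 5 mm of standing flat on the pad (horizontal distance between flask_xl_mid and pad_xl below 0.012 m and z of flask_xl_mid in the frame of pad_xl between 0.026 and 0.036 m and angle between each of flask_xl_mid, flask_l_mid, flask_m_mid, flask_s_mid's own z axis and vertical below 0.1 rad and linear speed of each of flask_xl, flask_l, flask_m, flask_s below 0.02 m/s and horizontal distance between flask_l_mid and pad_l below 0.012 m and z of flask_l_mid in the frame of pad_l between 0.026 and 0.036 m and horizontal distance between flask_m_mid and pad_m below 0.012 m and z of flask_m_mid in the frame of pad_m between 0.0235 and 0.0335 m and horizontal distance between flask_s_mid and pad_s below 0.012 m and z of flask_s_mid in the frame of pad_s between 0.021 and 0.031 m); the robot touches nothing.
It fails at once if the cup or the bottle is shifted by more than 30 mm or tipped over (distance of any of cup, bottle from where it was at the start of the episode above 0.03 m or angle between any of cup, bottle's own z axis and vertical above 0.5 rad).
It fails at once if a flask is toppled (leans more than 0.7 rad) (angle between any of flask_xl_mid, flask_l_mid, flask_m_mid, flask_s_mid's own z axis and vertical above 0.7 rad).
It fails at once if a flask is dropped or slammed on a pad (more than 70 N between flask and pad) (contact force between any of flask_xl, flask_l, flask_m, flask_s and pad_xl above 70 N or contact force between any of flask_xl, flask_l, flask_m, flask_s and pad_l above 70 N or contact force between any of flask_xl, flask_l, flask_m, flask_s and pad_m above 70 N or contact force between any of flask_xl, flask_l, flask_m, flask_s and pad_s above 70 N).
It also fails if it takes over 112 s, if anything falls off the work surface, if the arm or the gripper's body presses on something with over 40 N, if the wrist force passes 120 N, or if a joint passes its speed limit or range.

## Working session

There is one attempt and no reset: what is moved stays moved. The work goes in short steps, each a Python script; the robot and the scene stay as the last script left them, time stands still between calls to the robot, and variables do not carry over. Pictures are saved under pics/ and viewed, at most 14 in all, crops included, and the job is handed in when it is done.

```bash
mkdir -p pics; python3 - <<'E'
from station import manip
import cv2
for n in ("top","side"):
    cv2.imwrite(f"pics/{n}0.png",manip.grab_frame(n)); c=manip.get_calibration(n)
    R=cv2.Rodrigues(c["rvec"])[0]; print(n,c["K"],(-R.T@c["tvec"].reshape(3)),R)
print(manip.get_clock())
E
```

```text
top [[441.30716862   0.         279.85621774]
 [  0.         441.30716862 214.79235063]
 [  0.           0.           1.        ]] [ 0.26125635 -0.04199441  1.4599811 ] [[-0.00515776 -0.99980219 -0.01920856]
 [-0.98148305  0.00873953 -0.19134953]
 [ 0.19147955  0.01786594 -0.98133398]]
side [[431.33391115   0.         276.53490549]
 [  0.         431.33391115 202.62525876]
 [  0.           0.           1.        ]] [-0.03991615 -0.92405327  0.7167257 ] [[ 0.84892289 -0.52829983  0.01513967]
 [-0.25298254 -0.43133382 -0.86599709]
 [ 0.46403637  0.73133469 -0.49981979]]
0.1
```

View pics/top0.png

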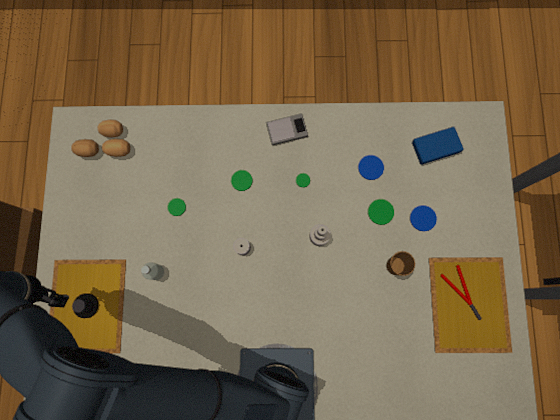

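View pics/side0.png

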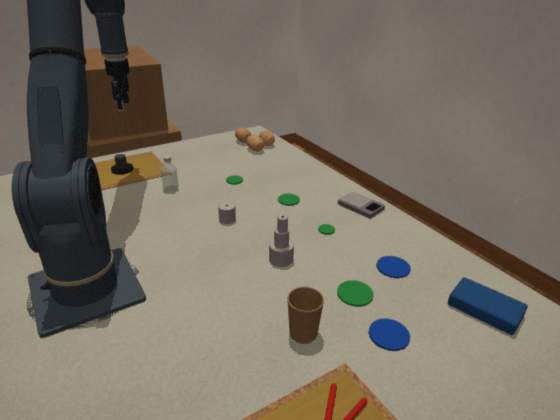

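The top view shows green pads at (177,207), (242,180), (303,181) and (381,212). The pile is at (320,236) and the lone flask at (244,248), with the cup at (401,264) and the bottle at (153,271). The blue discs at (371,167) and (423,218) are not meant. Next I measure the pads and enlarge the flasks.

```bash
cat > h.py <<'E'
import cv2, numpy as np
def ray(c,uv,z):
    """pixel(s) -> world points on plane z"""
    R=cv2.Rodrigues(np.array(c["rvec"]))[0]; o=-R.T@np.array(c["tvec"]).reshape(3)
    p=cv2.undistortPoints(np.array(uv,float).reshape(-1,1,2),np.array(c["K"]),None).reshape(-1,2)
    d=np.c_[p,np.ones(len(p))]@R
    return o+d*((z-o[2])/d[:,2])[:,None]
def discs(im,c,z,lo,hi,amin=80):
    m=cv2.inRange(cv2.cvtColor(im,cv2.COLOR_BGR2HSV),lo,hi)
    out=[]
    for k in cv2.findContours(m,cv2.RETR_EXTERNAL,cv2.CHAIN_APPROX_NONE)[0]:
        if cv2.contourArea(k)<amin: continue
        w=ray(c,k.reshape(-1,2),z)[:,:2].astype(np.float32)*1000
        (x,y),(a,b),_=cv2.fitEllipse(w); out.append((x,y,a,b,k.reshape(-1,2).mean(0)))
    return out
E
python3 - <<'E'
from station import manip
from h import *
c=manip.get_calibration("top"); im=cv2.imread("pics/top0.png")
for d in discs(im,c,.006,(50,100,50),(75,255,255)): print(np.round(d[:4],1),d[4])
print("pile top z.14",ray(c,(320,229),.135),ray(c,(320,236),.05),"lone",ray(c,(244,245),.05),"cup",ray(c,(401,258),.1),"bottle",ray(c,(150,269),.12))
a=cv2.resize(im[215:275,225:345],None,fx=6,fy=6,interpolation=cv2.INTER_CUBIC)
s=cv2.imread("pics/side0.png"); b=cv2.resize(s[190:280,200:340],(720,463*360//360-225),interpolation=cv2.INTER_CUBIC) if 0 else cv2.resize(s[195:275,205:325],(360,240),interpolation=cv2.INTER_CUBIC)
o=np.zeros((600,720,3),np.uint8); o[:360]=a; o[360:,:360]=b; cv2.imwrite("pics/crop1.png",o)
E
```

```text
[ 553.2 -352.8   83.2   84.4] [380.66197183 211.4084507 ]
[575.8 334.6  56.6  59.7] [176.32653061 206.75510204]
[665.6 -93.7  45.8  46.2] [302.55263158 179.92105263]
[667.1 115.4  68.4  71.6] [241.43103448 180.03448276]
pile top z.14 [[ 0.47477136 -0.13950249  0.135     ]] [[ 0.46565196 -0.14524344  0.05      ]] lone [[0.43836573 0.09958735 0.05      ]] cup [[ 0.38837248 -0.3879417   0.1       ]] bottle [[0.35840026 0.37794215 0.12      ]]
```

View pics/crop1.png

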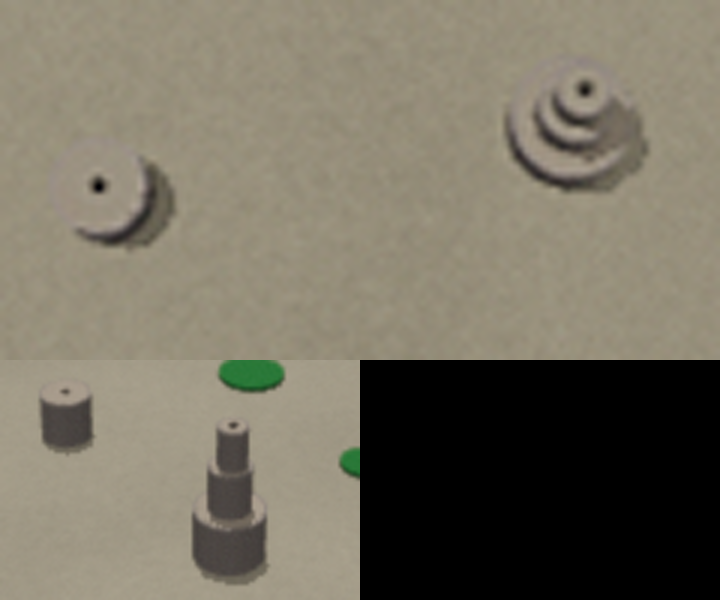

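The pile, bottom to top, is XL at (320,236), then M, then S, with the S hole at (322.5,230). The lone flask at (241,246) is L, because its diameter falls between XL and M. Pad diameters rank clearly (they measure about 4 mm small): xl (0.553,-0.353), l (0.667,0.115), m (0.576,0.335), s (0.666,-0.094). Now a wrist look over the pile.

```bash
python3 - <<'E'
from station import manip
from h import *
c=manip.get_calibration("top")
print(ray(c,(322.5,230),.135),ray(c,(241.3,245.8),.05),manip.get_tcp_rot())
t=manip.get_clock()
for yaw in (-90,-17,0,90): print(yaw,manip.ik([.475,-.14,.36],[180,0,yaw]))
p=ray(c,(322.5,230),.135)[0]
manip.reach([p[0],p[1],.33],[180,0,0])
c=manip.get_calibration("wrist"); cv2.imwrite("pics/w1.png",manip.grab_frame("wrist"))
R=cv2.Rodrigues(c["rvec"])[0]; print(-R.T@c["tvec"].reshape(3),R[2],manip.get_clock()-t)
E
```

```text
[[ 0.47163802 -0.14700451  0.135     ]] [[0.43584352 0.10826189 0.05      ]] [-1.79916816e+02  3.89296322e-03  1.54518086e+02]
-90 [ -37.20236397   29.31383375   78.47115731  100.13722426  -29.6974579
   75.53479625 -132.2608355 ]
-17 [-33.49890958  22.4909538   65.57884309 100.0687313  -21.54833084
  71.50314165 -69.52975587]
0 [-33.1166056   22.10296204  64.65621759 100.06105251 -21.03809501
  71.31017522 -53.16643256]
90 [-22.32720264  16.28328036  44.961572    99.81497986 -12.25670871
  68.95374238  25.92290502]
[ 0.55242765 -0.14647101  0.44721376] [-3.15503264e-01  4.82723016e-04 -9.48924369e-01] 2.8
```

View pics/w1.png

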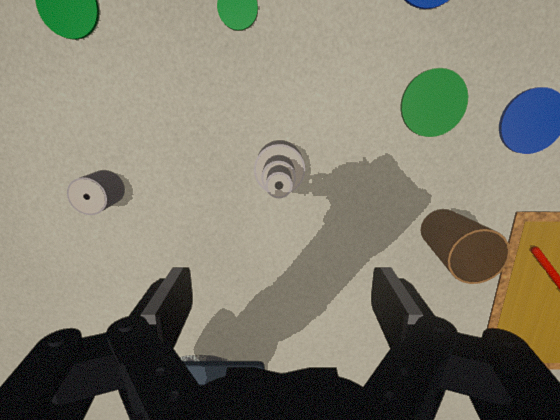

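The wrist view shows the S hole at (278.5,185), the L hole at (87,197), and the pile as a clean three-step stack. I'll pick S first.

```bash
cat >> h.py <<'E'
from station import manip
DOWN=[180,0,0]
def pick(x,y,z,lift,yaw=0):
    manip.reach([x,y,z+.07],[180,0,yaw]); manip.move_linear([x,y,z],vel=.08)
    f0=np.array(manip.get_wrist_force()); manip.set_gripper(0.0)
    print("width",manip.get_grip_width(),"finger",manip.get_finger_force(),"dF",np.round(np.array(manip.get_wrist_force())-f0,1))
    manip.move_linear([x,y,z+lift],vel=.1); print("held",manip.get_grip_width(),manip.get_clock())
def place(x,y,z,yaw=0,hover=.06):
    """z: TCP height at which the flask should just stand on its pad"""
    manip.reach([x,y,z+hover],[180,0,yaw]); manip.move_linear([x,y,z+.006],vel=.08); manip.wait(.3)
    f0=manip.get_wrist_force()[2]; h=z+.004
    while h>z-.006:
        manip.move_linear([x,y,h],vel=.02)
        df=manip.get_wrist_force()[2]-f0
        if df>2: break
        h-=.001
    print("touch at",round(h-z,4),"dF",round(df,1),manip.get_eef_pos())
def release(op,up=.08):
    manip.set_gripper(op); p=np.array(manip.get_eef_pos()); manip.move_linear(p+[0,0,up],vel=.12); print("t",manip.get_clock())
E
python3 - <<'E'
from h import *
c=manip.get_calibration("wrist")
s=ray(c,(278.5,185),.135)[0]; l=ray(c,(87,197),.05)[0]
im=cv2.imread("pics/w1.png"); print(s,l)
for d in discs(im,c,.006,(50,100,50),(75,255,255)): print(np.round(d[:4],1),d[4])
pick(s[0],s[1],.127,.05)
c=manip.get_calibration("wrist"); cv2.imwrite("pics/w2.png",manip.grab_frame("wrist")); np.save("w2.npy",np.r_[c["rvec"].ravel(),c["tvec"].ravel()])
E
```

```text
[ 0.47304375 -0.14339451  0.135     ] [0.43497399 0.11101039 0.05      ]
[ 553.1 -350.5   85.6   86.9] [434.13684211 102.01052632]
[658.4 -92.1  33.9  51.4] [237.38392857  11.53571429]
[654.5 116.8  44.5  77.2] [70.51149425 15.09770115]
width 0.02692525872149431 finger 58.671889901161194 dF [-0.7  0.8  4.7]
held 0.0265421476899132 5.7417
```

View pics/w2.png

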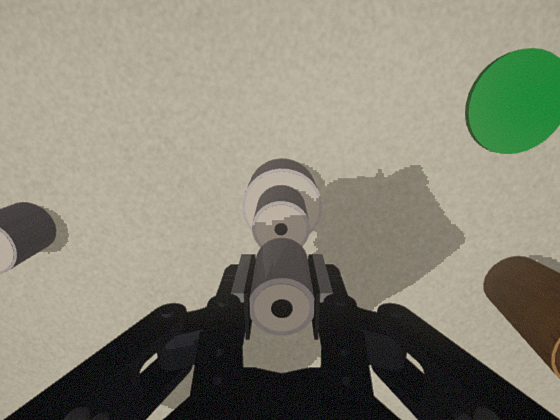

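S is held upright, its hole at (282,308). M's hole is now visible at (281,229). Placing S, then picking M.

```bash
python3 - <<'E'
from h import *
c=manip.get_calibration("wrist"); p=manip.get_eef_pos()
s=ray(c,(282,308),.185)[0]; m=ray(c,(281,229),.095)[0]; print("S in hand",s[:2]-p[:2],"M",m)
dx=s[0]-p[0]
place(.6656-dx,-.093,.127-.095+.006); release(.06)
c=manip.get_calibration("wrist"); cv2.imwrite("pics/w3.png",manip.grab_frame("wrist"))
np.save("m.npy",m)
pick(m[0],m[1],.081,.06)
c=manip.get_calibration("wrist"); cv2.imwrite("pics/w4.png",manip.grab_frame("wrist"))
E
```

```text
S in hand [ 0.00074357 -0.00046807] M [ 0.47155084 -0.14290096  0.095     ]
touch at -0.0 dF 5.7 [ 0.66496564 -0.09308294  0.03842166]
t 10.2583
width 0.03855970538290944 finger 59.67056930065155 dF [-1.2  0.8  4.7]
held 0.03855282249946007 13.225
```

View pics/w3.png

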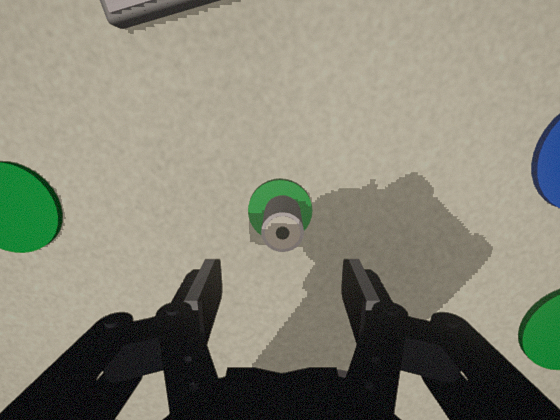

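View pics/w4.png

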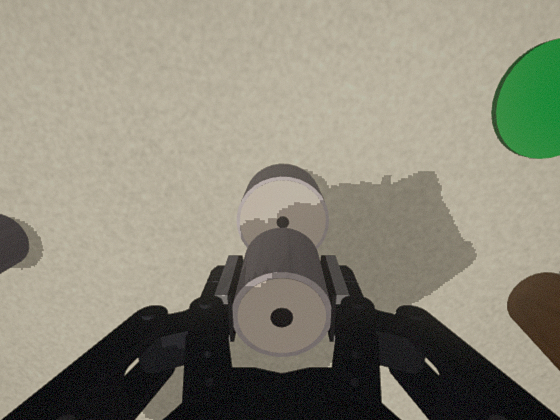

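S stands on its pad with its hole at (282.5,233). M is held, and XL's hole is at (283,222). Placing M with a higher carry to clear L, then picking L.

```bash
python3 - <<'E'
from h import *
c=manip.get_calibration("wrist"); p=np.array(manip.get_eef_pos())
m=ray(c,(282,317),.155)[0]; x=ray(c,(283,222),.05)[0]; print("M in hand",m[:2]-p[:2],"XL",x); np.save("x.npy",x)
place(.5758-(m[0]-p[0]),.334,.081-.05+.006,hover=.12); release(.08,.12)
c=manip.get_calibration("wrist"); cv2.imwrite("pics/w5.png",manip.grab_frame("wrist")); np.save("w5.npy",p)
for d in discs(cv2.imread("pics/w5.png"),c,.006,(50,100,50),(75,255,255)): print(np.round(d[:4],1),d[4])
manip.set_gripper(.085)
manip.reach([.436,.111,.2],DOWN)
c=manip.get_calibration("wrist"); cv2.imwrite("pics/w6.png",manip.grab_frame("wrist")); print(manip.get_clock())
E
python3 -c "
import cv2,numpy as np
cv2.imwrite('pics/w56.png',np.hstack([cv2.resize(cv2.imread(f'pics/w{i}.png'),(400,300)) for i in (5,6)]))"
```

```text
M in hand [ 0.0009766  -0.00048588] XL [ 0.47170381 -0.14384269  0.05      ]
touch at -0.0 dF 7.9 [0.57491074 0.33399253 0.03777751]
t 19.8083
[575.4 337.3  56.4  59.6] [276.18534483 186.95689655]
[663.9 131.4  48.2  77.8] [534.33828996  89.19702602]
21.1667
```

View pics/w56.png

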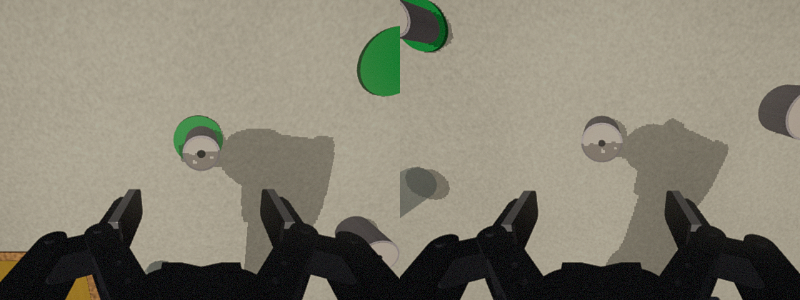

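M is on its pad, about 3 mm off centre. L's hole is at (283,200) in the right frame. Picking and placing L, then XL.

```bash
python3 - <<'E'
from h import *
c=manip.get_calibration("wrist")
l=ray(c,(282.8,200),.05)[0]; print("L",l)
pick(l[0],l[1],.037,.12)
place(.667,.1155,.043,hover=.08); release(.085,.12)
x=np.load("x.npy")
manip.reach([x[0],x[1],.2],DOWN)
pick(x[0],x[1],.037,.08)
cv2.imwrite("pics/w7.png",manip.grab_frame("wrist"))
place(.553,-.3512,.043,hover=.08); release(.085,.12)
cv2.imwrite("pics/w8.png",manip.grab_frame("wrist"))
manip.reach([.45,.05,.35],DOWN); cv2.imwrite("pics/top9.png",manip.grab_frame("top")); cv2.imwrite("pics/side9.png",manip.grab_frame("side"))
t=cv2.imread("pics/top9.png"); s=cv2.imread("pics/side9.png")
cv2.imwrite("pics/fin.png",np.vstack([cv2.resize(t[155:245,150:430],(800,257),interpolation=cv2.INTER_CUBIC),cv2.resize(np.hstack([s[140:340,170:450],cv2.resize(cv2.imread("pics/w8.png"),(267,200))]),(800,292))]))
print(manip.get_clock())
E
```

```text
L [0.43599028 0.11072577 0.05      ]
width 0.05105784100079752 finger 60.96714735031128 dF [-2.9 -0.5 10. ]
held 0.0507544523799766 24.4167
touch at 0.0 dF 7.7 [0.66708198 0.11546749 0.04366772]
t 29.5583
width 0.06486151343270469 finger 64.73852634429932 dF [-2.2 -0.8  7.3]
held 0.06481483668544863 33.5583
touch at 0.0 dF 9.6 [ 0.55297125 -0.35122204  0.04383736]
t 38.6167
40.4333
```

View pics/fin.png

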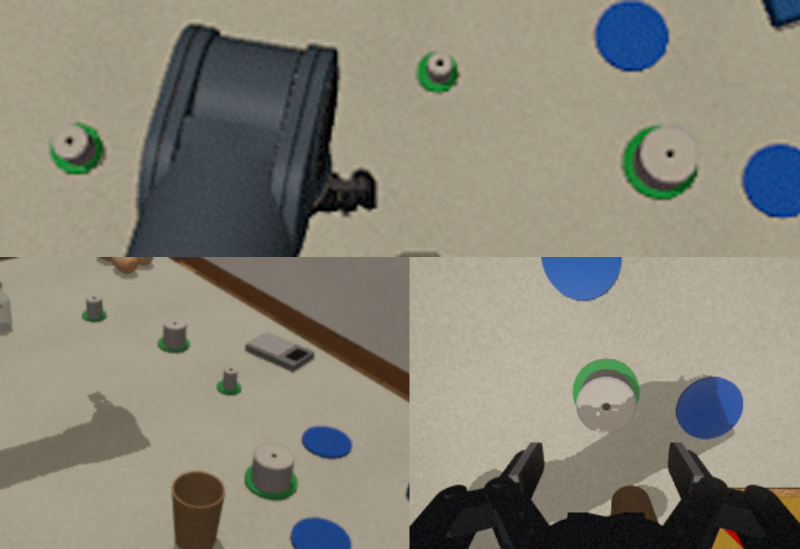

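All four flasks stand on their own pads in the top, side and wrist views. I'll check centring from the top-view holes, at XL (384.5,209), M (174.2,204.4) and S (304,177), then hand in if it holds.

```bash
python3 - <<'E'
from h import *
c=manip.get_calibration("top"); ok=True
for n,uv,z,p in (("xl",(384.5,208.9),.056,(.5532,-.3528)),("m",(174.2,204.4),.051,(.5758,.3346)),("s",(304,177),.046,(.6656,-.0937))):
    e=ray(c,uv,z)[0,:2]-p; print(n,e); ok&=np.hypot(*e)<.008
if ok: print(manip.close_job())
E
```

```text
xl [-0.00158909 -0.00234319]
m [-0.00176069 -0.00410051]
s [-0.0014477  -0.00330418]
the job is handed in; nothing more can be done
None
```

The job is handed in: all four flasks stand on the pads of their rank, with XL, M and S measured within about 5 mm of centre and L, hidden by the arm in the last top view, judged from the side view and where it was set down; the verdict was not returned.

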